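# Set up the cheese grater: clear its front, lock in the cup, present the canisters

### The job

Get the grating machine ready for a batch. Take the pepper mill away from in front of it and stand it upright on the counter at least 20 cm from the centre line of the machine's head, then lift the handled cup up into the machine's collar with its handle about 45 degrees to the left of the machine's front as you face it, twist it until it stops with the handle pointing straight out of the machine's front, and leave it hanging there locked by its lugs. Stand every canister upright on a pad of its own on the code reader, centred, with its label tag facing the reader block, and leave the other things on the counter where they are.

Things in the scene. Friction and masses are not known exactly. Their poses are not given: they have to be found in the camera images.
- grater: Grating machine, fixed, on the left. Origin on the counter under the axis of its head; -x points straight out of its front (toward the robot), +y to the left as you face it, z up. Round grey head 124 mm across, 175 to 290 mm high; column from 92 mm behind the axis; steel foot 12 mm high, 112 mm wide, reaching 68 mm to the front of the axis.
- collar (a point): Steel collar open downward under the head, 116 mm outside; this point is the centre of its mouth, 145 mm above the counter, axes as the machine. An inner ledge at the mouth (bore 87 mm) has three 40 degree gaps for the cup's lugs: they fit when the cup's handle points midway between -x and +y (45 degrees left of the front as you face it), give or take 8 degrees.
- mount (a point): Point on the collar's axis at the top of its ledge, 6 mm above the mouth; axes as the machine. Above the ledge is 24 mm of free height, 106 mm across. With the lugs lifted above the ledge the cup turns 45 degrees counterclockwise seen from above, to stops at about 47 degrees, where its handle points out of the front; released there, its lugs rest on the ledge.
- cup_grip (a point): Steel cup, 76 mm diameter, 84 mm tall, with one straight black handle (20 mm wide, 22 mm high, ends 171 mm from the cup's axis), 0.25 kg. This point is the middle of the handle where to grip, 135 mm from the cup's axis and 40 mm above the cup's underside. -x points outward along the handle, z up. It stands on the counter at first.
- cup_lugs (a point): Point on the cup's axis at the underside of its lugs, 72 mm above the cup's underside (the rim is 12 mm higher). Three lugs, each 8 mm thick and 16 mm wide, reach out to 48 mm from the axis, one directly above the handle and the others 120 degrees either side. Axes as for cup_grip.
- mill_mid (a point): Wooden pepper mill, 58 mm diameter, 150 mm tall, standing upright close in front of the grating machine; its round head is 50 mm across between 109 and 139 mm above its underside, with a small knob above. This point is on its axis, 75 mm above its underside. A fixed white food cover, 97 mm high, fills the middle of the counter beyond x = 0.50 m.
- pad_0 (a point): Code reader: fixed grey base plate (6 mm high, 138x285 mm) on the right with three round dark pads, 74 mm across, in a row 100 mm apart, and a block (38 mm thick, 50 mm high) along their far side. This point is the centre of one end pad, on its top; x points from the pad to the block, whose face is 56 mm from the pad centre; z up.
- pad_1 (a point): Centre of the middle pad, as pad_0.
- pad_2 (a point): Centre of the other end pad, as pad_0.
- window_0 (a point): Middle of the reader's window on the block opposite pad_0, 23 mm above the pad top; axes as for the pad.
- window_1 (a point): Middle of the reader's window on the block opposite pad_1, 23 mm above the pad top; axes as for the pad.
- window_2 (a point): Middle of the reader's window on the block opposite pad_2, 23 mm above the pad top; axes as for the pad.
- canister_0_mid (a point): Metal canister, 66 mm diameter, heavy at the foot, with a neck 44 mm across from 50 to 92 mm above its underside (grip there), 0.25 kg, upright. A flat label tag (34 mm wide, 36 mm high, reaching 40 mm from the axis) sits on one side below the neck. This point is on its axis, 46 mm above its underside; x points out through the tag, z up. Two or three canisters are present; None if absent.
- canister_1_mid (a point): Metal canister, 66 mm diameter, heavy at the foot, with a neck 44 mm across from 50 to 92 mm above its underside (grip there), 0.25 kg, upright. A flat label tag (34 mm wide, 36 mm high, reaching 40 mm from the axis) sits on one side below the neck. This point is on its axis, 46 mm above its underside; x points out through the tag, z up. Two or three canisters are present; None if absent.
- canister_2_mid (a point): Metal canister, 66 mm diameter, heavy at the foot, with a neck 44 mm across from 50 to 92 mm above its underside (grip there), 0.25 kg, upright. A flat label tag (34 mm wide, 36 mm high, reaching 40 mm from the axis) sits on one side below the neck. This point is on its axis, 46 mm above its underside; x points out through the tag, z up. Two or three canisters are present; None if absent.
- tape_roll: Bystander to leave alone: roll of tape lying flat, 104 mm across, 25 mm high. Origin at the centre of its underside.
- price_stand: Bystander to leave alone: slate price card in a wooden foot, 24x70x64 mm. Origin at the centre of its underside.
- slicer: Bystander to leave alone: cheese slicer lying flat, 72 mm (x) by 215 mm (y), 18 mm high. Origin at the centre of its underside.
Mind the look-alikes: they are no part of the job. What is shaped like the part that bears mill_mid but green is not meant.

How it is judged (in metres and radians):
On the way, in this order (a step that is already met when the one before it is completed fails the run):
1. the pepper mill stands upright on the counter, 20 cm or more from the axis of the machine's head (horizontal distance between mill_mid and mount above 0.2 m and angle between mill_mid's own z axis and vertical below 0.1 rad and height (world z) of mill_mid between 0.068 and 0.082 m), for 0.2 s.
2. the cup is up in the collar and twisted until its lugs are locked over the ledge (horizontal distance between cup_lugs and mount below 0.008 m and z of cup_lugs in the frame of mount between -0.004 and 0.014 m and y of cup_grip in the frame of mount between -0.027 and 0.027 m and x of cup_grip in the frame of mount below -0.11 m and angle between cup_lugs's own z axis and vertical below 0.12 rad), for 0.2 s.
At the end, for the whole second after the job is handed in: Mill upright on the counter, 200 mm or more from the head's axis; cup hanging released in the collar (axes within 8 mm), handle within 10 degrees of the machine's front; every canister present upright on a pad, within 15 mm of its centre, tag within 20 degrees of facing the window (all of step 1 and all of step 2 and ((horizontal distance between canister_0_mid and pad_0 below 0.015 m and angle between the x axis of canister_0_mid and the x axis of pad_0, either way round below 0.35 rad and x of window_0 in the frame of canister_0_mid above 0.01 m and z of canister_0_mid in the frame of pad_0 between 0.041 and 0.051 m and angle between canister_0_mid's own z axis and vertical below 0.1 rad) or (horizontal distance between canister_0_mid and pad_1 below 0.015 m and angle between the x axis of canister_0_mid and the x axis of pad_1, either way round below 0.35 rad and x of window_1 in the frame of canister_0_mid above 0.01 m and z of canister_0_mid in the frame of pad_1 between 0.041 and 0.051 m and angle between canister_0_mid's own z axis and vertical below 0.1 rad) or (horizontal distance between canister_0_mid and pad_2 below 0.015 m and angle between the x axis of canister_0_mid and the x axis of pad_2, either way round below 0.35 rad and x of window_2 in the frame of canister_0_mid above 0.01 m and z of canister_0_mid in the frame of pad_2 between 0.041 and 0.051 m and angle between canister_0_mid's own z axis and vertical below 0.1 rad)) and ((horizontal distance between canister_1_mid and pad_0 below 0.015 m and angle between the x axis of canister_1_mid and the x axis of pad_0, either way round below 0.35 rad and x of window_0 in the frame of canister_1_mid above 0.01 m and z of canister_1_mid in the frame of pad_0 between 0.041 and 0.051 m and angle between canister_1_mid's own z axis and vertical below 0.1 rad) or (horizontal distance between canister_1_mid and pad_1 below 0.015 m and angle between the x axis of canister_1_mid and the x axis of pad_1, either way round below 0.35 rad and x of window_1 in the frame of canister_1_mid above 0.01 m and z of canister_1_mid in the frame of pad_1 between 0.041 and 0.051 m and angle between canister_1_mid's own z axis and vertical below 0.1 rad) or (horizontal distance between canister_1_mid and pad_2 below 0.015 m and angle between the x axis of canister_1_mid and the x axis of pad_2, either way round below 0.35 rad and x of window_2 in the frame of canister_1_mid above 0.01 m and z of canister_1_mid in the frame of pad_2 between 0.041 and 0.051 m and angle between canister_1_mid's own z axis and vertical below 0.1 rad)) and ((horizontal distance between canister_2_mid and pad_0 below 0.015 m and angle between the x axis of canister_2_mid and the x axis of pad_0, either way round below 0.35 rad and x of window_0 in the frame of canister_2_mid above 0.01 m and z of canister_2_mid in the frame of pad_0 between 0.041 and 0.051 m and angle between canister_2_mid's own z axis and vertical below 0.1 rad) or (horizontal distance between canister_2_mid and pad_1 below 0.015 m and angle between the x axis of canister_2_mid and the x axis of pad_1, either way round below 0.35 rad and x of window_1 in the frame of canister_2_mid above 0.01 m and z of canister_2_mid in the frame of pad_1 between 0.041 and 0.051 m and angle between canister_2_mid's own z axis and vertical below 0.1 rad) or (horizontal distance between canister_2_mid and pad_2 below 0.015 m and angle between the x axis of canister_2_mid and the x axis of pad_2, either way round below 0.35 rad and x of window_2 in the frame of canister_2_mid above 0.01 m and z of canister_2_mid in the frame of pad_2 between 0.041 and 0.051 m and angle between canister_2_mid's own z axis and vertical below 0.1 rad))); the robot touches nothing.
It fails at once if one of the other things on the counter was moved more than 3 cm (distance of any of tape_roll, price_stand, slicer from where it was at the start of the episode above 0.03 m).
Of canister_0, canister_1, canister_2 only 2 to 3 are there at a start; the rules pass over those that are not, and their reading is None.
At some moment in a run one of canister_0, canister_1, canister_2 may be knocked a few centimetres aside while the robot is not near it.
It also fails if it takes over 208 s, if anything falls off the work surface, if the arm or the gripper's body presses on something with over 40 N, if the wrist force passes 120 N, or if a joint passes its speed limit or range.

### The arm

A 6-joint arm with a two-finger parallel gripper is mounted at the origin on a cart in front of the work surface, level with it; the furniture and walls round the work are solid. World frame = base frame: x ahead of the robot, y to its left, z up, the work surface at z = 0. Lengths are in mm, angles in rad, forces in N, time in s.
With the tool pointing down it reaches from about 300 to 775 mm from the base axis. Payload 14.6 kg.
Tool frame: the origin (TCP) lies midway between the tips of the shut fingers; the grasp point (between the pads) lies grasp_offset behind it (grasp_offset is the distance from the TCP to the grasp point, in mm); z points along the fingers, y is the line along which they close (so a half turn about z gives the same grasp; the last joint's range is limited). The gripper opens to 94 mm and grips with 3 to 60 N. Pads are 16 mm wide; open, the fingers measure 119 mm over their backs; the gripper's body (75 mm by 177 mm) begins 78 mm behind the grasp point.
Start: joints at [1.069, 0.3, 1.521, -0, 1.321, -0.067], TCP at [231.672, 498.816, 205.446] pointing down, gripper open.
Joint ranges: [-3.03, 3.03], [-0.79, 2.21], [0.23, 2.52], [-1.04, 4.18], [0, 3.07], [-2.55, 2.55]. Speed limits (rad/s): [2.22, 2.22, 2.57, 3.14, 3.14, 3.14].

### API

Orientations are given as [roll, pitch, yaw] about the fixed x, y, z axes, in that order (R = Rz(yaw) Ry(pitch) Rx(roll)).
In Python, from cell import * gives the robot as it stands. The module is installed in compiled form; this text tells all that it offers.
- The arm moves only by the shell command python3 -m jog 'ROWS' [FORCE]. ROWS is JSON, a list of rows, each a list of 3 entries, a list of its own where there are three numbers: the finger opening in mm, from 0 to 94, then the shift along the tool's x, y, z in units of 50 mm (1.0 is 50 mm), then the turn about the tool's z in units of 180 degrees (1.0 is 180 degrees). In form: [[fingers, [dx, dy, dz], twist], ...]. A call has 1 to 20 rows; each row shifts and turns the commanded pose from where the row before left it, along the tool's axes as they then stand; what a row does not reach is not made up. A row lasts 1/10 s, in which the tool goes at most 50 mm and 8.59 degrees, less where a joint would pass 70% of its speed; a pose out of reach is approached as far as the arm can. A call with a number of a shift or a turn outside -1 to 1 is refused whole. A call with a gripper value outside its range is refused whole. The fingers move at their own pace and stop on an object; FORCE is the grip in N (left out, the last holds). Time passes only in rows, so rows that do not move let the fingers close. It gives the time, the measured TCP pose, the force, the opening and the grip force at its end, in the units of the state.
- read_state(): the state, without advancing time (a new reading comes with each control period).
- camera(name): name is "scene" or "top" or "wrist"; returns the picture (420x560x3 uint8, red, green, blue); there is no depth.
- calibration(name): a dict with "mtx" (3x3 intrinsics, pixels), "distortion" ([k1, k2, p1, p2, k3] as OpenCV has them; the pictures are not rectified), "cam_to_world" (4x4, takes a point from camera to world coordinates); the wrist camera has in their place "hand_eye" (4x4, takes a point from camera to tool coordinates, whose origin is the TCP and whose axes are the flange's). Camera axes: x right, y down, z forward; pixel columns grow to the right and rows downward; lengths in mm; the calibration is good to about 2 mm. A picture is of the moment at which its call begins: read the wrist's pose just before it. calibration takes no time and is no camera call.
- sign_off(): hands the job in; it is judged then, once.
Trained networks look in the newest picture that a camera, given by its name, has taken for a name from the list of things; names that differ only in an ending like _2 or _b are one class to them, and where a whole thing is asked for, a point or a joint stands for the part that bears it (a point fixed in the world has none). Each returns a list of dicts, best first, with "conf" (0 to 1); they miss things now and then, are a little off and sometimes report something else, mostly with a low value. They report only what shows in the picture. A call takes as long as a camera call. They do not tell look-alikes from the thing itself.
- regions_of(camera, query): "pixels" (420x560 bool, what is visible of it) and "rect" ([centre column, centre row, width, height] in pixels, round what is visible of it).
The state is a dict: "clock": time; "joints": joint angles; "qd": joint speeds; "effort": joint torques, N m; "eef_pos": TCP position; "eef_rot": TCP orientation; "wrist_force": force on the tool from outside, world axes, zero at the start; "moment": the same for the moment, N m; "finger_gap": finger opening in mm; "finger_force": force on a finger pad.
Only numpy, scipy, OpenCV 4.12 (cv2) and the standard library are available. Lean on these libraries where they do the work, as an engineer would, in place of code of your own. Each camera call takes 0.05 s, during which the arm holds its last target. There are 200 camera calls.

## Working session

There is one attempt and no reset: what is moved stays moved. The work goes in short steps, Python scripts to look and compute and a shell command to move; the robot and the scene stay as the last step left them, time stands still between calls to the robot, and variables do not carry over. Pictures are saved under pics/ and viewed, at most 14 in all, crops included, and the job is handed in when it is done.

```bash
mkdir -p pics; cat > h.py <<'E'
from cell import *
import numpy as np, cv2
from scipy.spatial.transform import Rotation as R
def tool():
    s=read_state(); T=np.eye(4); T[:3,:3]=R.from_euler('xyz',s['eef_rot']).as_matrix(); T[:3,3]=s['eef_pos']; return T
def cam(n,T=None):
    c=calibration(n); M=np.array(c['cam_to_world']) if n!='wrist' else (tool() if T is None else T)@np.array(c['hand_eye'])
    return np.array(c['mtx'],float),np.array(c['distortion'],float),M
def ray(n,px,z,T=None):
    K,D,M=cam(n,T); p=cv2.undistortPoints(np.array(px,float).reshape(-1,1,2),K,D)[:,0]
    d=np.c_[p,np.ones(len(p))]@M[:3,:3].T; o=M[:3,3]; return o+d*((z-o[2])/d[:,2])[:,None]
def proj(n,P,T=None):
    K,D,M=cam(n,T); W=np.linalg.inv(M); P=np.atleast_2d(P).astype(float)
    return cv2.projectPoints(P@W[:3,:3].T+W[:3,3],np.zeros(3),np.zeros(3),K,D)[0][:,0]
def save(n,f,box=None,s=1):
    im=camera(n)[:,:,::-1]
    if box: im=im[box[1]:box[3],box[0]:box[2]]
    cv2.imwrite('pics/'+f,cv2.resize(np.ascontiguousarray(im),None,fx=s,fy=s,interpolation=cv2.INTER_CUBIC))
E
python3 - <<'E'
from h import *
s=read_state(); print({k:np.round(v,3) for k,v in s.items()})
a=camera('scene');b=camera('top')
cv2.imwrite('pics/scene.png',a[:,:,::-1]);cv2.imwrite('pics/top.png',b[:,:,::-1])
for n in('scene','top'):
    print(n,np.round(cam(n)[2],2).tolist())
    for q in['grater','cup_grip','mill_mid','pad_0','canister_0_mid','tape_roll','price_stand','slicer']:
        for r in regions_of(n,q)[:5]: print(n,q,round(r['conf'],2),np.round(r['rect'],0))
print(np.round(calibration('wrist')['hand_eye'],3).tolist(),calibration('wrist')['mtx'])
E
```

```text
{'clock': np.float64(0.0), 'joints': array([ 1.069,  0.3  ,  1.522, -0.   ,  1.321, -0.067]), 'qd': array([-0.001, -0.002, -0.001,  0.   ,  0.002,  0.001]), 'effort': array([-0.0000e+00, -5.3179e+01, -3.5274e+01,  7.1000e-02,  2.4000e-02,
       -0.0000e+00]), 'eef_pos': array([231.55 , 498.588, 204.878]), 'eef_rot': array([-3.14 , -0.   ,  2.707]), 'wrist_force': array([-0.384,  0.148, -0.953]), 'moment': array([ 0.042,  0.008, -0.015]), 'finger_force': np.float64(0.0), 'finger_gap': np.float64(94.581)}
scene [[0.65, 0.31, -0.69, 1567.43], [0.76, -0.28, 0.59, -968.3], [-0.01, -0.91, -0.42, 723.26], [0.0, 0.0, 0.0, 1.0]]
scene grater 0.9 [390. 170.  74.  98.]
scene cup_grip 0.79 [280. 214.  56.  30.]
scene mill_mid 0.72 [242. 212.  18.  45.]
scene mill_mid 0.62 [342. 179.  18.  36.]
scene mill_mid 0.42 [307. 261.  24.  19.]
scene pad_0 0.78 [249. 269. 110.  48.]
scene pad_0 0.67 [393. 172.  70.  99.]
scene pad_0 0.59 [135. 260.  58.  32.]
scene canister_0_mid 0.79 [205. 233.  24.  33.]
scene tape_roll 0.59 [152. 288.  37.  28.]
scene tape_roll 0.59 [282. 212.  54.  30.]
scene tape_ro
[... 296 characters left out ...]
9.  32.]
top mill_mid 0.8 [144. 248.  33.  20.]
top mill_mid 0.62 [241. 243.  72.  31.]
top mill_mid 0.57 [300. 255.  18.  21.]
top mill_mid 0.55 [336. 190.  98.  65.]
top pad_0 0.84 [334. 189.  97.  64.]
top canister_0_mid 0.94 [350. 252.  20.  25.]
top canister_0_mid 0.28 [386. 244.  27.  25.]
top tape_roll 0.92 [426. 214.  31.  34.]
top tape_roll 0.54 [245. 243.  66.  29.]
top price_stand 0.77 [301. 146.  26.  16.]
top slicer 0.7 [405. 268.  70.  26.]
[[0.001, -0.957, -0.291, 84.173], [1.0, 0.001, 0.0, -0.677], [0.0, -0.291, 0.957, -178.877], [0.0, 0.0, 0.0, 1.0]] [[360.4685792    0.         281.71539416]
 [  0.         360.4685792  212.3814892 ]
 [  0.           0.           1.        ]]
```

```bash
python3 - <<'E'
import cv2
t=cv2.imread('pics/top.png')[120:300,60:460]; cv2.imwrite('pics/topc.png',cv2.resize(t,None,fx=2,fy=2,interpolation=cv2.INTER_CUBIC))
t=cv2.imread('pics/scene.png')[110:320,100:440]; cv2.imwrite('pics/scenec.png',cv2.resize(t,None,fx=2.3,fy=2.3,interpolation=cv2.INTER_CUBIC))
E
```

```text
(no output)
```

View pics/topc.png

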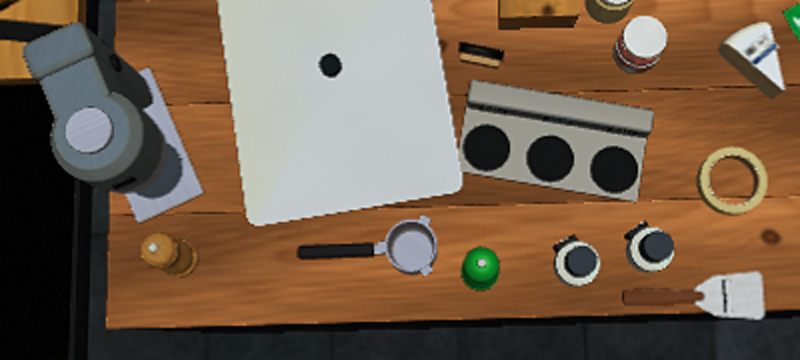

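View pics/scenec.png

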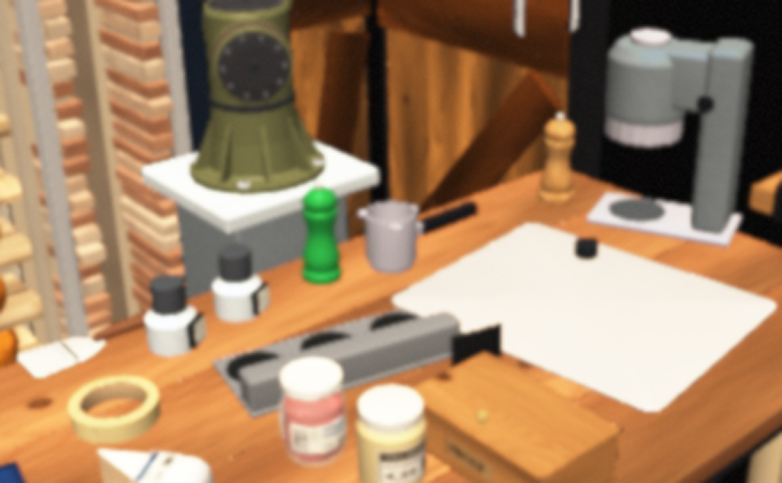

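The crops show the wooden mill at top px (138,246), which fits the description. The green one at (300,255) is the look-alike. The cup is at (265,243) with its handle to the left. There are two canisters, at (349,251) and (386,244), both with tags towards the upper left. The reader pads are at (303,194), (335,199) and (367,204).

```bash
python3 - <<'E'
from h import *
def top(n,pts,z):
    p=[(60+a/2,120+b/2) for a,b in pts]; print(n,np.round(ray('top',p,z)[:,:2]).tolist())
top('foot corners FL FR BR + disc',[(135,220),(202,190),(148,68),(160,170)],12)
top('cap',[(88,130)],300)
top('millbase',[(183,258)],20); top('millknob',[(154,250)],148)
top('cup rim',[(411,246)],84); top('handle ends',[(298,253),(375,251)],51)
top('green',[(481,264)],140)
top('can top',[(581,262),(656,245)],92); top('tag top',[(568,240),(640,228)],45)
top('pads',[(486,148),(550,158),(614,169)],6)
top('tape',[(733,181)],12);top('slicer',[(622,297),(762,295)],10);top('price',[(481,53)],40);top('cover',[(255,223),(463,190),(220,0)],97)
top('edge',[(108,327),(760,318)],0)
for n,z in(('canister_0_mid',46),):
  camera('scene')
  for q in('canister_0_mid','cup_grip','mill_mid'):
    for r in regions_of('scene',q)[:3]: print(q,r['conf'],np.round(r['rect']),np.round(ray('scene',[r['rect'][:2]],46)))
print(np.round(proj('wrist',tool()[:3,3]),0))
E
```

```text
foot corners FL FR BR + disc [[513.0, 362.0], [557.0, 258.0], [755.0, 347.0], [590.0, 324.0]]
cap [[592.0, 335.0]]
millbase [[451.0, 284.0]]
millknob [[452.0, 291.0]]
cup rim [[454.0, -66.0]]
handle ends [[451.0, 104.0], [451.0, -11.0]]
green [[420.0, -164.0]]
can top [[423.0, -309.0], [444.0, -418.0]]
tag top [[459.0, -298.0], [474.0, -406.0]]
pads [[610.0, -183.0], [591.0, -282.0], [571.0, -380.0]]
tape [[546.0, -560.0]]
slicer [[374.0, -379.0], [371.0, -591.0]]
price [[753.0, -180.0]]
cover [[492.0, 159.0], [531.0, -143.0], [833.0, 214.0]]
edge [[351.0, 403.0], [337.0, -588.0]]
cup_grip 0.81 [284. 211.  57.  30.] [[486. -27.  46.]]
mill_mid 0.94 [342. 181.  15.  35.] [[428. 327.  46.]]
mill_mid 0.88 [241. 209.  16.  46.] [[ 375. -126.   46.]]
[[283. 265.]]
```

```bash
cat >> h.py <<'E'
def plan(*P):
    "P: (x,y,z,yaw_deg) targets in turn; prints twist total and then shift total in units"
    T=tool(); p=T[:3,3]; yaw=np.degrees(np.arctan2(T[1,0],T[0,0]))
    print('at',np.round(p,1),round(yaw,2),'tilt',np.round(np.degrees(np.arccos(-T[2,2])),2))
    for x,y,z,w in P:
        d=(w-yaw+180)%360-180; a=np.radians(w)
        X=np.array([np.cos(a),np.sin(a),0]);Y=np.array([np.sin(a),-np.cos(a),0])
        v=np.array([x,y,z])-p; print('twist %.4f shift [%.3f, %.3f, %.3f]'%(-d/180,v@X/50,v@Y/50,-v[2]/50)); p=np.array([x,y,z]);yaw=w
E
python3 - <<'E'
from h import *
import cell; print([k for k in dir(cell) if k[0]!='_'], getattr(cell,'grasp_offset',None))
plan((231.5,498.6,320,203.7),(370,290,320,203.7))
E
```

```text
['Unreachable', 'calibration', 'camera', 'grasp_offset', 'read_state', 'regions_of', 'sign_off'] 18.8
at [231.7 498.8 205.4] 155.09 tilt 0.0
twist -0.2701 shift [0.005, -0.003, -2.291]
twist -0.0000 shift [-0.859, -4.934, -0.000]
```

```bash
python3 -m jog '[[94,[0,0,-0.4],-0.045],[94,[0,0,-0.4],-0.045],[94,[0,0,-0.4],-0.045],[94,[0,0,-0.4],-0.045],[94,[0,0,-0.4],-0.045],[94,[0,0,-0.3],-0.045],[94,[-0.09,-0.5,0],0],[94,[-0.09,-0.5,0],0],[94,[-0.09,-0.5,0],0],[94,[-0.09,-0.5,0],0],[94,[-0.09,-0.5,0],0],[94,[-0.09,-0.5,0],0],[94,[-0.09,-0.5,0],0],[94,[-0.09,-0.5,0],0],[94,[-0.09,-0.5,0],0],[94,[-0.05,-0.45,0],0],[94,[0,0,0],0],[94,[0,0,0],0]]' 20
python3 - <<'E'
from h import *
plan((370,290,320,203.7)); T=tool()
save('wrist','w1.png')
for q in('grater','mill_mid'):
    for r in regions_of('wrist',q)[:3]: print(q,r['conf'],np.round(r['rect']))
E
```

```text
clock: 2.9
eef_pos: [370.5, 289.5, 320.5]
eef_rot: [3.141, 0.0, -2.729]
wrist_force: [-0.2, 0.2, -0.1]
finger_gap: 94.0
finger_force: 0.0
at [370.5 289.5 320.5] -156.37 tilt 0.01
twist -0.0004 shift [0.004, 0.013, 0.011]
grater 0.63 [234. 345. 130. 150.]
mill_mid 0.59 [260. 240.  48.  71.]
mill_mid 0.28 [ 65. 136. 126.  96.]
```

View pics/w1.png

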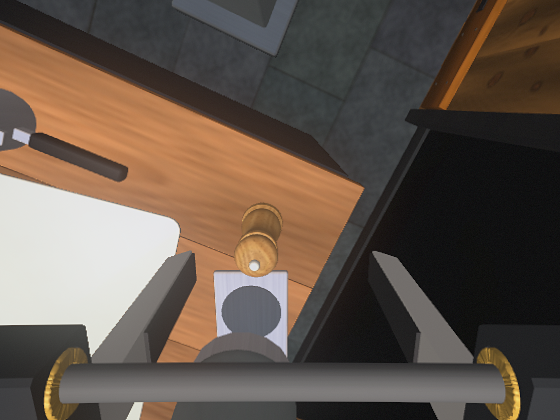

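```bash
python3 - <<'E'
from h import *
p=ray('wrist',[(215,272),(287,271),(251,271.5),(217,330),(287,320)],12); print('foot',np.round(p[:,:2],1).tolist())
d=p[0]-p[1]; print(np.hypot(*d[:2]), np.degrees(np.arctan2(d[1],d[0])))
print('disc',np.round(ray('wrist',[(251,312),(221,312),(281,312)],12.5),1).tolist())
print('knob',np.round(ray('wrist',[(254,266)],150),1),'head c',np.round(ray('wrist',[(256,254)],124),1))
c=ray('wrist',[(263,205)],2)[0]; print('baseedge',c)
for xy in((452,288),(455,290),(450,292)): print(xy,np.round(proj('wrist',[(*xy,150),(*xy,139),(*xy,124),(*xy,0)]),1).tolist())
E
```

```text
foot [[553.1, 260.8], [508.5, 358.0], [530.9, 309.4], [644.9, 299.1], [584.6, 391.9]]
106.93714081940276 -65.36558813625052
disc [[593.8, 335.4, 12.5], [612.3, 293.2, 12.5], [575.2, 377.6, 12.5]]
knob [[456.2 294.4 150. ]] head c [[453.8 293.8 124. ]]
baseedge [431.94002055 286.35297222   2.        ]
(452, 288) [[249.9, 260.4], [250.8, 256.1], [251.9, 250.7], [258.7, 217.2]]
(455, 290) [[250.6, 263.5], [251.4, 259.2], [252.5, 253.6], [259.2, 219.5]]
(450, 292) [[254.1, 260.2], [254.9, 256.0], [255.9, 250.5], [261.8, 217.1]]
```

```bash
python3 - <<'E'
from h import *
plan((455,295,320,203.7),(455,295,105,203.7))
E
```

```text
at [370.1 290.1 320.4] -156.26 tilt 0.01
twist 0.0002 shift [-1.595, -0.593, 0.009]
twist -0.0000 shift [0.000, 0.000, 4.300]
```

```bash
python3 -m jog '[[94,[-0.4,-0.15,0],0],[94,[-0.4,-0.15,0],0],[94,[-0.4,-0.15,0],0],[94,[-0.4,-0.15,0],0],[94,[0,0,0.5],0],[94,[0,0,0.5],0],[94,[0,0,0.5],0],[94,[0,0,0.5],0],[94,[0,0,0.5],0],[94,[0,0,0.5],0],[94,[0,0,0.4],0],[94,[0,0,0.4],0],[94,[0,0,0.3],0],[94,[0,0,0.2],0],[94,[0,0,0],0],[40,[0,0,0],0],[40,[0,0,0],0],[40,[0,0,0],0],[40,[0,0,0],0],[40,[0,0,0],0]]' 25
python3 -m jog '[[40,[0,0,0],0],[40,[0,0,0],0],[40,[0,0,0],0]]' 25
python3 -c "
from h import *
plan((455,295,165,203.7),(380,170,165,203.7))"
```

```text
clock: 5.05
eef_pos: [455.9, 294.1, 105.7]
eef_rot: [3.142, 0.0, -2.728]
wrist_force: [-0.3, -0.4, 0.5]
finger_gap: 57.5
finger_force: 0.0
clock: 5.35
eef_pos: [455.8, 294.2, 105.6]
eef_rot: [3.141, 0.0, -2.728]
wrist_force: [-0.4, 0.4, 0.6]
finger_gap: 48.0
finger_force: 25.0
at [455.8 294.2 105.6] -156.31 tilt 0.01
twist -0.0001 shift [0.008, 0.022, -1.189]
twist -0.0000 shift [2.378, -1.686, 0.000]
```

```bash
python3 -m jog '[[40,[0,0,-0.2],0],[40,[0,0,-0.3],0],[40,[0,0,-0.3],0],[40,[0.24,-0.17,0],0],[40,[0.24,-0.17,0],0],[40,[0.24,-0.17,0],0],[40,[0.24,-0.17,0],0],[40,[0.24,-0.17,0],0],[40,[0.24,-0.17,0],0],[40,[0.24,-0.17,0],0],[40,[0.24,-0.17,0],0],[40,[0.24,-0.17,0],0],[40,[0.24,-0.17,0],0],[40,[0,0,0],0]]'
python3 - <<'E'
from h import *
plan((380,170,106,203.7)); print(proj('wrist',[(380,170,40)]))
save('wrist','w2.png')
E
```

```text
clock: 6.75
eef_pos: [379.5, 167.1, 145.8]
eef_rot: [-3.141, 0.0, -2.729]
wrist_force: [0.3, -0.3, -1.1]
finger_gap: 47.8
finger_force: 25.0
at [379.5 167.1 145.8] -156.36 tilt 0.01
twist -0.0003 shift [-0.033, 0.049, 0.796]
[[286.29048156 212.45583971]]
```

View pics/w2.png

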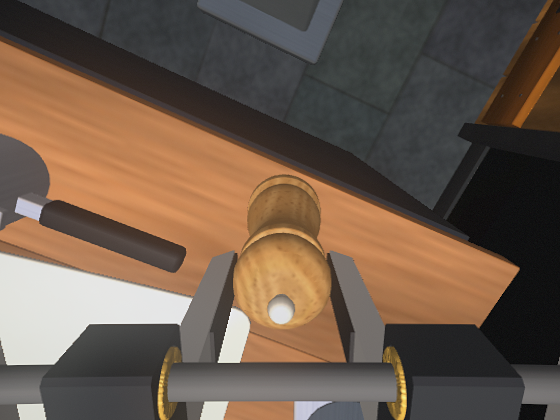

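```bash
python3 -m jog '[[40,[-0.2,-0.08,0],0],[40,[-0.2,-0.1,0],0],[40,[0,0,0.3],0],[40,[0,0,0.3],0],[40,[0,0,0.1],0],[40,[0,0,0.08],0],[40,[0,0,0],0],[60,[0,0,0],0],[60,[0,0,0],0],[75,[0,0,0],0],[75,[0,0,0],0],[75,[0,0,0],0]]'
python3 -c "
from h import *
plan()"
```

```text
clock: 8.0
eef_pos: [402.1, 167.9, 106.6]
eef_rot: [-3.142, 0.0, -2.728]
wrist_force: [0.6, -0.4, -0.1]
finger_gap: 74.7
finger_force: 0.0
at [402.1 167.9 106.6] -156.31 tilt 0.02
```

```bash
python3 -m jog '[[94,[0,0,-0.2],0],[94,[0,0,-0.4],0],[94,[0,0,-0.5],0],[94,[0,0,-0.5],0.045],[94,[0,0,-0.5],0.045],[94,[0,0,-0.5],0.045],[94,[0,0,-0.5],0.045],[94,[0,0,0],0.045],[94,[0,0,0],0.045],[94,[0,0,0],0.045],[94,[0,0,0],0.045],[94,[0,0,0],0.045],[94,[0,0,0],0.045],[94,[0,0,0],0.045],[94,[0,0,0],0.045],[94,[0,0,0],0.045],[94,[0,0,0],0.045],[94,[0,0,0],0]]'
python3 -c "
from h import *
plan((452,20,260,90))"
```

```text
clock: 9.8
eef_pos: [401.9, 167.8, 262.1]
eef_rot: [3.141, -0.0, 1.573]
wrist_force: [-0.3, 0.3, 0.8]
finger_gap: 94.1
finger_force: 0.0
at [401.9 167.8 262.1] 90.15 tilt 0.03
twist 0.0009 shift [-2.957, 1.002, 0.043]
```

```bash
python3 -m jog '[[94,[-0.5,0.2,0],0],[94,[-0.5,0.2,0],0],[94,[-0.5,0.2,0],0],[94,[-0.5,0.2,0],0],[94,[-0.5,0.2,0],0],[94,[-0.5,0,0],0],[94,[0,0,0],0],[94,[0,0,0],0]]'
python3 - <<'E'
from h import *
plan((452,70,260,90)); save('wrist','w3.png')
for q in('cup_grip','mill_mid'):
    for r in regions_of('wrist',q)[:3]: print(q,r['conf'],np.round(r['rect']))
camera('scene')
for r in regions_of('scene','mill_mid')[:3]: print(r['conf'],np.round(r['rect']))
print(proj('scene',[(402,168,0),(402,168,150)]))
E
```

```text
clock: 10.6
eef_pos: [452.7, 18.1, 261.8]
eef_rot: [3.141, -0.0, 1.578]
wrist_force: [-0.4, 0.5, -0.2]
finger_gap: 93.9
finger_force: 0.0
at [452.7  18.1 261.8] 90.4 tilt 0.02
twist 0.0022 shift [1.038, -0.014, 0.036]
cup_grip 0.85 [283. 197.  78. 198.]
mill_mid 0.76 [256. 326.  47.  76.]
mill_mid 0.6 [226.  36.  76.  68.]
0.81 [242. 210.  18.  45.]
0.78 [310. 185.  15.  36.]
0.33 [177. 248.  27.  32.]
[[308.37093043 200.42859684]
 [308.99330712 162.87946035]]
```

View pics/w3.png

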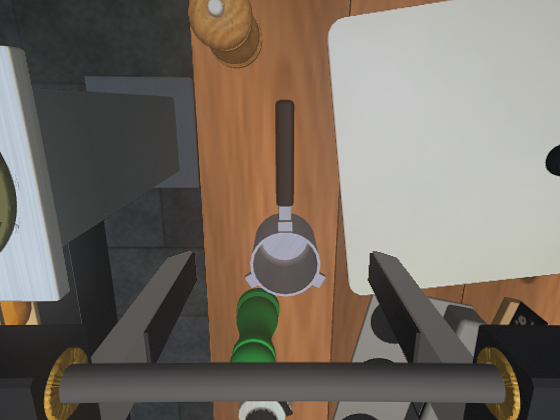

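```bash
python3 - <<'E'
from h import *
h=ray('wrist',[(285,100),(286,205)],51); print('handle',h)
print('rim',ray('wrist',[(250.5,262),(319.5,262),(285,297)],84))
E=h[0]; d=h[1]-h[0]; print(np.degrees(np.arctan2(-d[1],-d[0])))
print(ray('wrist',[(195,76),(206,258)],0))
E
```

```text
handle [[456.40654884 105.31875943  51.        ]
 [458.68963921  -6.83377647  51.        ]]
rim [[ 420.61916655  -61.61796241   84.        ]
 [ 494.97272686  -61.09081092   84.        ]
 [ 458.22454267 -103.71046652   84.        ]]
91.16620971761321
[[354.14364775 130.59186631   0.        ]
 [354.28127601 -94.92398717   0.        ]]
```

```bash
python3 - <<'E'
from h import *
print(ray('wrist',[(329,40),(334,120),(349,290)],97))
plan((457,66,140,90.5),(457,66,21,90.5))
E
```

```text
[[493.44952263 154.40723554  97.        ]
 [501.29509433  87.7930114   97.        ]
 [525.95706077 -87.26109788  97.        ]]
at [452.7  18.8 261.6] 90.39 tilt 0.01
twist -0.0006 shift [0.944, 0.095, 2.431]
twist -0.0000 shift [0.000, 0.000, 2.380]
```

```bash
python3 -m jog '[[40,[0.47,0.05,0.3],0],[40,[0.47,0.05,0.4],0],[40,[0,0,0.4],0],[40,[0,0,0.4],0],[40,[0,0,0.4],0],[40,[0,0,0.5],0],[40,[0,0,0],0]]' 60
python3 - <<'E'
from h import *
plan((457,66,21,90.5)); save('wrist','w4.png')
E
```

```text
clock: 11.55
eef_pos: [456.1, 65.4, 139.1]
eef_rot: [-3.137, 0.0, 1.577]
wrist_force: [-0.5, 0.5, 1.0]
finger_gap: 42.2
finger_force: 0.0
at [456.1  65.4 139.1] 90.35 tilt 0.27
twist -0.0008 shift [0.011, 0.019, 2.362]
```

View pics/w4.png

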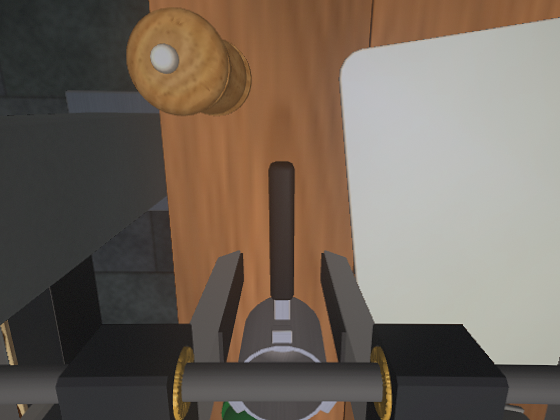

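Handle runs from (282,165) to (282,298), centred between the fingers and clear of the cover's edge at 345. Descending.

```bash
python3 -m jog '[[40,[0,0.02,0.4],0],[40,[0,0,0.4],0],[40,[0,0,0.4],0],[40,[0,0,0.4],0],[40,[0,0,0.4],0],[40,[0,0,0.26],0],[40,[0,0,0.1],0],[40,[0,0,0],0],[10,[0,0,0],0],[10,[0,0,0],0],[10,[0,0,0],0],[10,[0,0,0],0],[10,[0,0,0],0],[10,[0,0,0],0]]' 60
python3 -c "
from h import *
plan((457,66,200,90.5))"
```

```text
clock: 13.0
eef_pos: [458.7, 65.3, 23.7]
eef_rot: [3.141, -0.0, 1.576]
wrist_force: [-1.1, 2.3, 3.5]
finger_gap: 20.0
finger_force: 59.9
at [458.7  65.3  23.7] 90.29 tilt 0.03
twist -0.0012 shift [0.015, -0.034, -3.526]
```

```bash
python3 -m jog '[[10,[0,0,-0.1],0],[10,[0,0,-0.2],0],[10,[0,0,-0.3],0],[10,[0,0,-0.4],0],[10,[0,0,-0.4],0],[10,[0,0,-0.4],0],[10,[0,0,-0.4],0],[10,[0,0,-0.4],0],[10,[0,0,-0.4],0],[10,[0,0,-0.3],0],[10,[0,0,-0.2],0],[10,[0,0,0],0],[10,[0,0,0],0]]' 60
python3 - <<'E'
from h import *
T=tool(); save('wrist','w5.png')
s=read_state(); print(s['finger_gap'],s['wrist_force'],s['moment'])
# expected rim / handle if cup level, in-hand as grasped
z=T[2,3]-23.7; a=np.radians(90.3); u=np.array([np.cos(a),np.sin(a)]); ax=T[:2,3]-131*u
print('rim pts',proj('wrist',[(*(ax+38*np.array([u[1],-u[0]])),z+84),(*(ax-38*np.array([u[1],-u[0]])),z+84),(*(ax+38*u),z+84),(*(ax+171*u),z+51)]))
plan((*T[:2,3],T[2,3],158.7),(316,316,T[2,3],158.7))
E
```

```text
clock: 14.3
eef_pos: [458.2, 65.1, 198.0]
eef_rot: [-3.141, -0.0, 1.576]
wrist_force: [0.3, 0.4, -3.1]
finger_gap: 19.6
finger_force: 59.9
19.800118632844182 [-0.48481556  0.09457902 -3.01345034] [ 0.33653958  0.13267205 -0.03886199]
rim pts [[360.55880014 574.5131054 ]
 [199.93391647 574.47417272]
 [280.21254389 513.88713607]
 [280.34122234 208.09675806]]
at [458.1  65.1 197.7] 90.28 tilt 0.07
twist -0.3801 shift [-0.002, 0.001, -0.006]
twist -0.0000 shift [4.473, 3.642, -0.000]
```

View pics/w5.png

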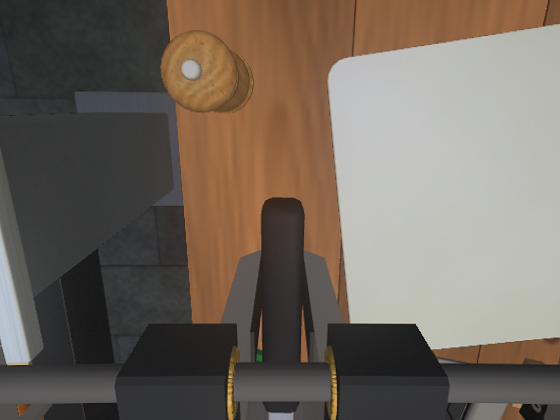

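```bash
python3 -m jog '[[10,[0.3,-0.17,0],0],[10,[0.42,-0.24,0],0],[10,[0.42,-0.24,0],0],[10,[0.42,-0.24,0],0],[10,[0.42,-0.24,0],0],[10,[0.42,-0.24,0],0],[10,[0.42,-0.24,0],0],[10,[0.42,-0.24,0],0],[10,[0.42,-0.24,0],0],[10,[0.42,-0.24,0],0],[10,[0.42,-0.24,0],0],[10,[0.42,-0.24,0],0],[10,[0.1,-0.05,0],0],[10,[0,0,0],0]]'
python3 -m jog '[[10,[0,0,0],-0.02],[10,[0,0,0],-0.04],[10,[0,0,0],-0.04],[10,[0,0,0],-0.04],[10,[0,0,0],-0.04],[10,[0,0,0],-0.04],[10,[0,0,0],-0.04],[10,[0,0,0],-0.04],[10,[0,0,0],-0.04],[10,[0,0,0],-0.03],[10,[0,0,0],-0.01],[10,[0,0,0],0],[10,[0,0,0],0]]'
python3 - <<'E'
from h import *
T=tool(); plan((316,316,198,158.7))
save('scene','s2.png',(230,110,400,230),4)
a=np.radians(158.7);u=np.array([np.cos(a),np.sin(a)]);ax=T[:2,3]-131*u;z=T[2,3]-23.7
print(proj('scene',[(*ax,z),(*ax,z+84),(*(ax+171*u),z+40),(*(ax+50*u),z+40)]))
for r in regions_of('scene','cup_grip')[:3]: print(r['conf'],np.round(r['rect']))
E
```

```text
clock: 15.75
eef_pos: [313.9, 315.6, 197.8]
eef_rot: [-3.141, 0.001, 1.577]
wrist_force: [0.4, -0.6, -2.9]
finger_gap: 19.6
finger_force: 59.9
clock: 17.05
eef_pos: [314.5, 314.8, 198.2]
eef_rot: [-3.141, -0.0, 2.768]
wrist_force: [0.6, 0.2, -2.7]
finger_gap: 19.6
finger_force: 59.9
at [314.5 314.8 198.2] 158.58 tilt 0.04
twist -0.0007 shift [-0.019, 0.033, 0.004]
[[334.87341955 152.92770944]
 [335.7312779  130.86411523]
 [316.64725799 130.75692655]
 [329.51283706 138.88041422]]
0.64 [333. 142.  29.  22.]
```

View pics/s2.png

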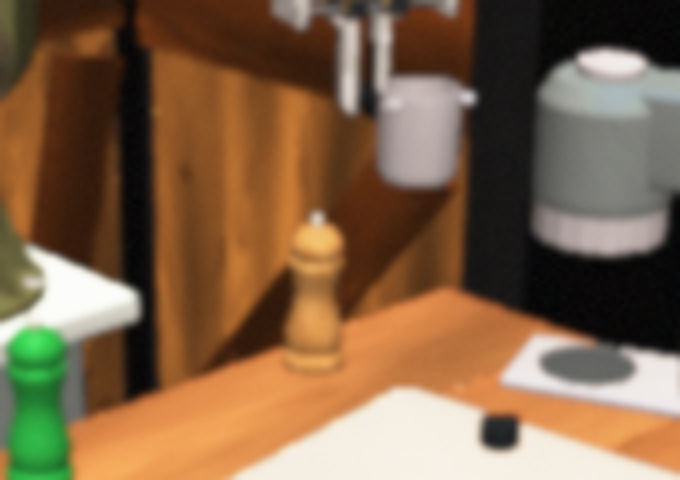

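```bash
python3 -m jog '[[10,[0,0,0.3],0],[10,[0,0,0.4],0],[10,[0,0,0.4],0],[10,[0,0,0.4],0],[10,[0,0,0.4],0],[10,[0,0,0.3],0],[10,[0,0,0.2],0],[10,[0,0,0.13],0],[10,[0,0,0],0],[10,[0,0,0],0]]'
python3 - <<'E'
from h import *
plan((471.5,383.6,72,158.7))
a=camera('top')[60:360,0:280];b=camera('wrist')
m=np.zeros((600,800,3),np.uint8); m[:300,:280]=a; m[:330,340:780]=cv2.resize(b,(440,330)); s=camera('scene')[60:290,330:560]; m[330:600,500:770]=cv2.resize(s,(270,270)); a=cv2.resize(a,(420,450),interpolation=cv2.INTER_CUBIC); m[:300,:280]=0; m[150:600,0:420]=a; m[150:330,340:780]=cv2.resize(b,(440,330))[150:]
cv2.imwrite('pics/m1.png',m[:,:,::-1])
E
```

```text
clock: 18.15
eef_pos: [314.5, 315.6, 72.5]
eef_rot: [3.141, 0.0, 2.77]
wrist_force: [-0.1, 0.5, -3.0]
finger_gap: 19.6
finger_force: 59.9
at [314.5 315.6  72.5] 158.68 tilt 0.04
twist -0.0001 shift [-2.431, 2.408, 0.009]
```

View pics/m1.png

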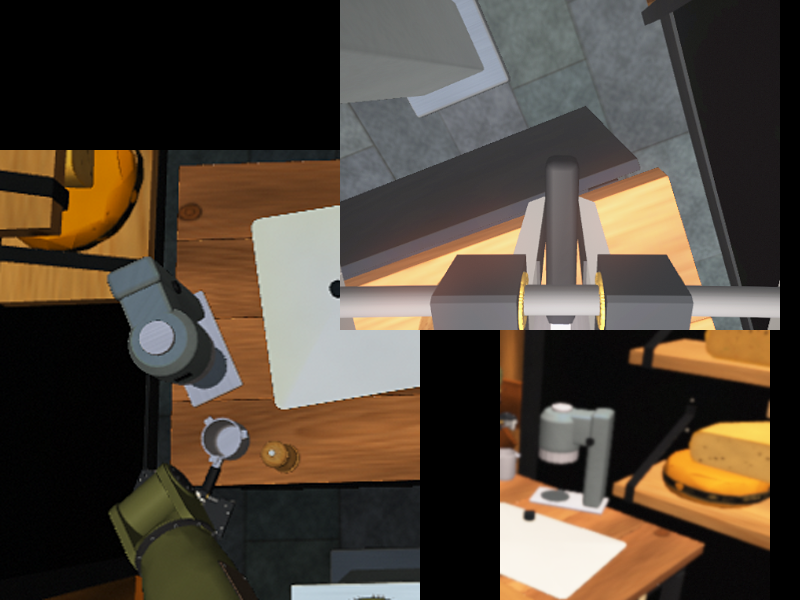

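```bash
python3 - <<'E'
from h import *
T1=np.eye(4);T1[:3,:3]=R.from_euler('xyz',[np.pi,0,np.radians(-156.3)]).as_matrix();T1[:3,3]=[370.3,289.8,320.5]
T2=tool()
def line(px,T):
    K,D,M=cam('wrist',T); p=cv2.undistortPoints(np.array([[px]],float),K,D)[0,0]; d=M[:3,:3]@[*p,1]; return M[:3,3],d/np.linalg.norm(d)
def tri(a,b):
    A=0;B=0
    for o,d in(line(a,T1),line(b,T2)):
        P=np.eye(3)-np.outer(d,d);A=A+P;B=B+P@o
    return np.linalg.solve(A,B)
print(tri((407,112),(386,17)))
# planes through the wall's left strip line in both views -> 3D line
def nrm(a,b,T):
    o,d=line(a,T);_,e=line(b,T);n=np.cross(d,e);n/=np.linalg.norm(n);return n,n@o
n1,c1=nrm((424,128),(305,345),T1); n2,c2=nrm((412,26),(519,395),T2)
d=np.cross(n1,n2);d/=np.linalg.norm(d); print('line dir',d)
for x in(300,500): print(np.linalg.solve(np.array([n1,n2,[1,0,0]]),[c1,c2,x]))
E
```

```text
[   85.88375842   851.27008138 -1380.95176761]
line dir [-0.25357909 -0.33982161  0.90565939]
[300.         285.09958665 420.14324684]
[ 500.          553.11980158 -294.15807585]
```

```bash
python3 - <<'E'
from h import *
T1=np.eye(4);T1[:3,:3]=R.from_euler('xyz',[np.pi,0,np.radians(-156.3)]).as_matrix();T1[:3,3]=[370.3,289.8,320.5]
def line(n,px,T=None):
    K,D,M=cam(n,T); p=cv2.undistortPoints(np.array([[px]],float),K,D)[0,0]; d=M[:3,:3]@[*p,1]; return M[:3,3],d
def nrm(n,a,b,T=None):
    o,d=line(n,a,T);_,e=line(n,b,T);m=np.cross(d,e);m/=np.linalg.norm(m);return m,m@o
for w in(((424,128),(305,345)),((400,180),(300,360))):
  n1,c1=nrm('wrist',*w,T1)
  for t in(((108.7,60),(100,273)),((104,160),(97,273))):
    n2,c2=nrm('top',*t)
    d=np.cross(n1,n2);d/=np.linalg.norm(d); print('dir',np.round(d,2),[np.round(np.linalg.solve(np.array([n1,n2,[1,0,0]]),[c1,c2,x])) for x in(300,600)])
print(ray('top',[(108,150),(100,273)],0),ray('top',[(108,150),(100,273)],-700))
cv2.imwrite('pics/t.png',cv2.resize(cv2.imread('pics/w1.png')[60:420,270:560],None,fx=2,fy=1.65))
E
```

```text
dir [ 1.   -0.   -0.01] [array([ 300.,  630., -495.]), array([ 600.,  629., -498.])]
dir [ 0.12 -0.35  0.93] [array([  300.,  2597., -5716.]), array([  600.,  1685., -3299.])]
dir [ 0.98  0.06 -0.19] [array([300., 429.,  53.]), array([600., 448.,  -4.])]
dir [ 0.6  -0.29  0.74] [array([ 300.,  707., -662.]), array([ 600.,  561., -293.])]
[[774.74515789 435.24922544   0.        ]
 [383.84230643 447.90751604   0.        ]] [[ 986.26214751  685.98949322 -700.        ]
 [ 416.65057535  704.43476365 -700.        ]]
```

View pics/t.png

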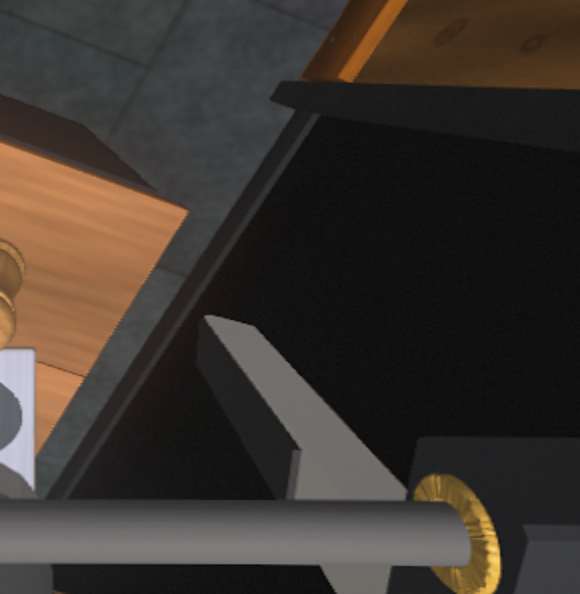

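The wall line sits at y≈630 and is well clear. Sliding the cup in under the collar.

```bash
python3 -m jog '[[10,[-0.15,0.15,0],0],[10,[-0.28,0.28,0],0],[10,[-0.28,0.28,0],0],[10,[-0.28,0.28,0],0],[10,[-0.28,0.28,0],0],[10,[-0.28,0.28,0],0],[10,[-0.28,0.28,0],0],[10,[-0.25,0.24,0],0],[10,[-0.2,0.2,0],0],[10,[-0.15,0.14,0],0],[10,[0,0,0],0],[10,[0,0,0],0]]'
python3 - <<'E'
from h import *
plan((471.5,383.6,72,158.7))
s=camera('scene')[100:240,330:460];t=camera('top')[110:300,60:200]; w=camera('wrist')
m=np.zeros((600,800,3),np.uint8); m[:420,:390]=cv2.resize(s,None,fx=3,fy=3,interpolation=cv2.INTER_CUBIC); m[:570,390:810][:, :410]=cv2.resize(t,None,fx=3,fy=3,interpolation=cv2.INTER_CUBIC)[:,:410]
cv2.imwrite('pics/m2.png',m[:,:,::-1])
# collar mouth ring & rim predictions in scene
T=tool();a=np.radians(158.7);u=np.array([np.cos(a),np.sin(a)]);ax=T[:2,3]-131*u; z=T[2,3]-23.7
f=lambda q:np.round((q-[330,100])*3,0).tolist()
c=np.array([593.5,336]); v=np.array([.76,-.65]); v=np.array([0.65,0.76])
print('axis cup',ax)
print('mouth L,R,c',f(proj('scene',[(*(c-58*v),145),(*(c+58*v),145),(*c,145)])))
print('rim L,R,bottom L,R',f(proj('scene',[(*(ax-38*v),z+84),(*(ax+38*v),z+84),(*(ax-38*v),z),(*(ax+38*v),z)])))
E
```

```text
clock: 19.5
eef_pos: [471.2, 383.4, 71.6]
eef_rot: [-3.141, -0.0, 2.769]
wrist_force: [-0.4, -0.2, -2.8]
finger_gap: 19.6
finger_force: 59.9
at [471.2 383.4  71.6] 158.68 tilt 0.03
twist -0.0001 shift [-0.004, 0.006, -0.007]
axis cup [592.98285551 335.84918056]
mouth L,R,c [[101.0, 201.0], [197.0, 200.0], [149.0, 201.0]]
rim L,R,bottom L,R [[116.0, 211.0], [179.0, 210.0], [112.0, 275.0], [173.0, 275.0]]
```

View pics/m2.png

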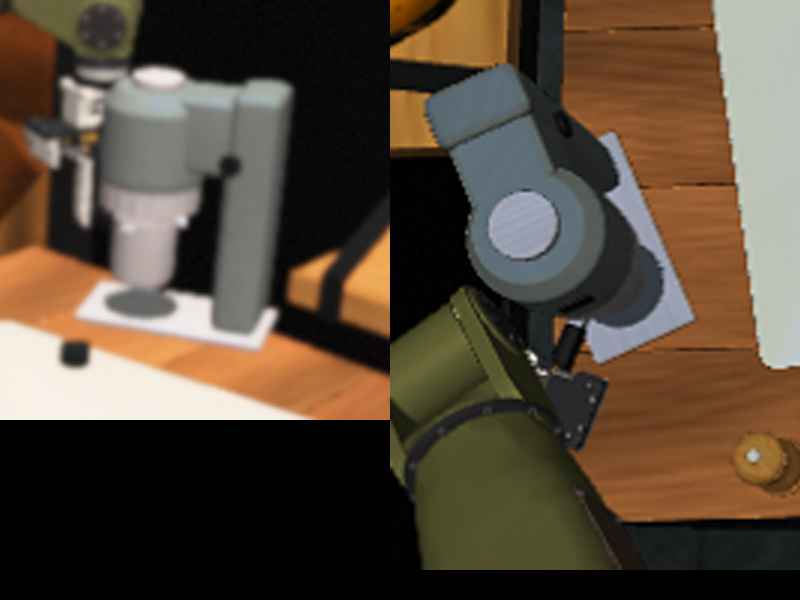

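```bash
python3 -m jog '[[10,[0,0,-0.1],0],[10,[0,0,-0.1],0],[10,[0,0,-0.1],0],[10,[0,0,-0.08],0],[10,[0,0,-0.05],0],[10,[0,0,-0.04],0],[10,[0,0,-0.03],0],[10,[0,0,0],0]]'
```

```text
clock: 20.45
eef_pos: [471.3, 383.5, 97.0]
eef_rot: [3.141, 0.0, 2.77]
wrist_force: [0.1, 0.1, -2.4]
finger_gap: 19.7
finger_force: 59.9
```

```bash
python3 -c "
from h import *
s=read_state();print(s['wrist_force'],s['moment']);plan((471.5,383.6,109,158.7))"
```

```text
[ 0.11794266  0.0546339  -2.42523473] [0.1376987  0.34607157 0.0187705 ]
at [471.3 383.5  97. ] 158.69 tilt 0.01
twist -0.0001 shift [-0.004, 0.003, -0.239]
```

```bash
python3 -m jog '[[10,[0,0,-0.06],0],[10,[0,0,-0.06],0],[10,[0,0,-0.06],0],[10,[0,0,-0.04],0],[10,[0,0,-0.02],0],[10,[0,0,0],0]]'
python3 - <<'E'
from h import *
s=read_state();print(s['moment'])
T=tool(); c=np.array([593.2,335.9]); p=T[:2,3]; 
for y in np.linspace(158.7,203.7,10)[1:]:
    a=np.radians(y); q=c+131*np.array([np.cos(a),np.sin(a)]); plan((*q,109,y)) if y<164 else None
print(2*131*np.sin(np.radians(2.5)))
E
```

```text
clock: 21.05
eef_pos: [471.3, 383.5, 109.1]
eef_rot: [3.141, 0.0, 2.77]
wrist_force: [0.2, -0.4, -2.9]
finger_gap: 19.4
finger_force: 59.9
[ 0.13852043  0.28120981 -0.01475052]
at [471.3 383.5 109.1] 158.69 tilt 0.01
twist -0.0278 shift [0.012, -0.230, 0.002]
11.428279489718031
```

```bash
python3 -m jog '[[10,[-0.0025,-0.1143,0],-0.0139],[10,[-0.0025,-0.1143,0],-0.0139],[10,[-0.0025,-0.1143,0],-0.0139],[10,[-0.0025,-0.1143,0],-0.0139],[10,[-0.0025,-0.1143,0],-0.0139],[10,[-0.0025,-0.1143,0],-0.0139],[10,[-0.0025,-0.1143,0],-0.0139],[10,[-0.0025,-0.1143,0],-0.0139],[10,[-0.0025,-0.1143,0],-0.0139],[10,[0,0,0],0]]'
python3 -c "
from h import *
a=np.radians(181.2);plan((593.2+131*np.cos(a),335.9+131*np.sin(a),109,181.2));print(read_state()['moment'])"
```

```text
clock: 22.05
eef_pos: [462.3, 332.7, 108.9]
eef_rot: [-3.141, -0.0, -3.12]
wrist_force: [0.4, 0.6, -3.6]
finger_gap: 19.6
finger_force: 59.9
at [462.3 332.7 108.9] -178.78 tilt 0.02
twist 0.0001 shift [0.001, 0.009, -0.003]
[ 0.01837388  0.37232809 -0.0312118 ]
```

```bash
python3 -m jog '[[10,[-0.0025,-0.1143,0],-0.0139],[10,[-0.0025,-0.1143,0],-0.0139],[10,[-0.0025,-0.1143,0],-0.0139],[10,[-0.0025,-0.1143,0],-0.0139],[10,[-0.0025,-0.1143,0],-0.0139],[10,[-0.0025,-0.1143,0],-0.0139],[10,[-0.0025,-0.1143,0],-0.0139],[10,[-0.0025,-0.1143,0],-0.0139],[10,[-0.0025,-0.1143,0],-0.0139],[10,[0,0,0],0]]'
python3 -c "
from h import *
a=np.radians(203.7);plan((593.2+131*np.cos(a),335.9+131*np.sin(a),102.7,203.7));print(read_state()['moment'])"
```

```text
clock: 23.05
eef_pos: [473.5, 283.0, 108.9]
eef_rot: [-3.141, -0.0, -2.728]
wrist_force: [-0.1, 0.2, -2.1]
finger_gap: 20.1
finger_force: 59.9
at [473.5 283.  108.9] -156.33 tilt 0.01
twist -0.0002 shift [0.003, 0.006, 0.124]
[-0.10169099  0.37079423 -0.00512919]
```

```bash
python3 -m jog '[[10,[-0.002,-0.0915,0],-0.0111],[10,[0,-0.02,0],-0.002],[10,[0,0,0],0]]'
python3 -c "
from h import *
plan();print(read_state()['moment'])"
```

```text
clock: 23.35
eef_pos: [475.6, 278.6, 108.9]
eef_rot: [3.141, 0.0, -2.688]
wrist_force: [0.2, 1.1, -3.2]
finger_gap: 19.6
finger_force: 59.9
at [475.6 278.6 108.9] -154.01 tilt 0.01
[0.14904325 0.36089464 0.08777377]
```

```bash
python3 -m jog '[[10,[0,0.03,0.04],0.003],[10,[0,0,0.04],0],[10,[0,0,0.02],0],[10,[0,0,0.01],0],[10,[0,0,0.01],0],[10,[0,0,0],0]]'
python3 -c "
from h import *
plan();s=read_state();print(s['moment'],s['wrist_force'])"
```

```text
clock: 23.95
eef_pos: [475.2, 279.6, 103.1]
eef_rot: [3.142, 0.0, -2.696]
wrist_force: [-0.7, -0.0, 0.2]
finger_gap: 19.8
finger_force: 59.9
at [475.2 279.6 103.1] -154.46 tilt 0.03
[0.11399452 0.17216638 0.01706987] [-0.72395651 -0.04630771  0.21609654]
```

```bash
python3 -m jog '[[22,[0,0,0],0],[26,[0,0,0],0],[30,[0,0,0],0],[40,[0,0,0],0],[50,[0,0,0],0],[50,[0,0,0],0],[50,[0,0,-0.2],0],[50,[0,0,-0.4],0],[50,[0,0,-0.4],0],[50,[0,0,-0.4],0],[50,[0.3,0,-0.4],0],[50,[0.4,0,-0.4],0],[50,[0.4,0,-0.4],0],[50,[0,0,0],0]]'
python3 - <<'E'
from h import *
plan(); s=camera('scene')[100:240,330:460];w=camera('wrist')
c=ray('wrist',[(0,0)],0)
m=np.zeros((600,800,3),np.uint8); m[:420,:390]=cv2.resize(s,None,fx=3,fy=3,interpolation=cv2.INTER_CUBIC);m[:300,400:800]=cv2.resize(w,(400,300))
cv2.imwrite('pics/m3.png',m[:,:,::-1])
E
```

```text
clock: 25.35
eef_pos: [425.1, 255.8, 236.4]
eef_rot: [3.141, 0.005, -2.696]
wrist_force: [0.5, 0.8, -0.3]
finger_gap: 50.5
finger_force: 0.0
at [425.1 255.8 236.4] -154.45 tilt 0.29
```

View pics/m3.png

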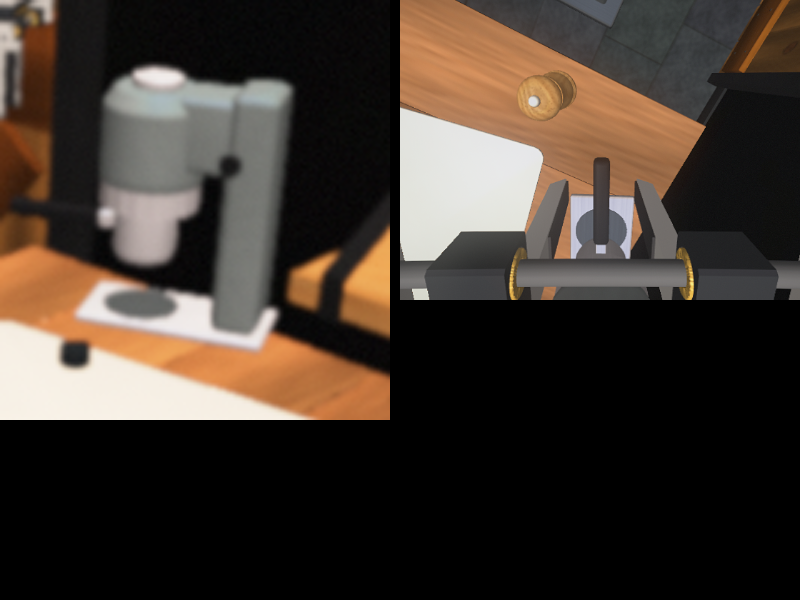

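```bash
python3 -m jog '[[50,[0,0,-0.4],0],[50,[0,0,-0.4],0.045],[50,[0,0,-0.4],0.045],[50,[0,0,-0.4],0.045],[60,[0,0,-0.4],0.045],[60,[0,0,-0.4],0.045],[60,[0,0,-0.4],0.045],[60,[0,0,0],0.045],[70,[0,0,0],0.045],[70,[0,0,0],0.045],[70,[0,0,0],0.045],[70,[0,0,0],0.045],[70,[0,0,0],0.045],[70,[0,0,0],0.045],[70,[0,0,0],0.045],[70,[0,0,0],0.045],[70,[0,0,0],0.045],[70,[0,0,0],0.045],[70,[0,0,0],0.045],[70,[0,0,0],0.045]]'
python3 -m jog '[[70,[0,0,0],0.045],[70,[0,0,0],0.045],[70,[0,0,0],0.045],[70,[0,0,0],0.045],[70,[0,0,0],0.045],[70,[0,0,0],0.045],[70,[0,0,0],0.015],[70,[0,0.9,0],0],[70,[0,0.9,0],0],[70,[0,0.9,0],0],[70,[0,0.9,0],0],[70,[0,0.9,0],0],[70,[0,0.9,0],0],[70,[0,0.9,0],0],[70,[0,0.9,0],0],[70,[0,0.9,0],0],[70,[0,0.9,0],0],[70,[0,0.9,0],0],[70,[0,0.9,0],0],[70,[0,0.9,0],0]]'
python3 - <<'E'
from h import *
plan((430,-340,380,0))
E
```

```text
clock: 27.45
eef_pos: [426.0, 256.1, 371.8]
eef_rot: [-3.141, 0.002, 0.895]
wrist_force: [1.0, -0.2, -0.4]
finger_gap: 70.0
finger_force: 0.0
clock: 29.45
eef_pos: [429.0, -331.5, 371.7]
eef_rot: [-3.14, 0.001, 0.006]
wrist_force: [1.2, -0.0, 0.5]
finger_gap: 70.2
finger_force: 0.0
at [ 429.  -331.5  371.7] 0.33 tilt 0.09
twist 0.0018 shift [0.021, 0.170, -0.166]
```

```bash
python3 -m jog '[[70,[0,0,0],0],[70,[0,0,0],0]]'; python3 - <<'E'
from h import *
plan(); T=tool(); np.save('T.npy',T)
im=camera('wrist')[:,:,::-1]; cv2.imwrite('pics/w6.png',cv2.resize(im,(784,588),interpolation=cv2.INTER_CUBIC))
for q in('canister_0_mid','pad_0'):
    for r in regions_of('wrist',q)[:4]: print(q,r['conf'],np.round(r['rect']))
E
```

```text
clock: 29.65
eef_pos: [429.1, -330.0, 371.3]
eef_rot: [-3.14, 0.002, 0.004]
wrist_force: [-0.4, 0.6, -0.7]
finger_gap: 69.9
finger_force: 0.0
at [ 429.1 -330.   371.3] 0.26 tilt 0.15
canister_0_mid 0.81 [267. 162.  44.  56.]
canister_0_mid 0.75 [347. 150.  48.  57.]
canister_0_mid 0.34 [446.  73.  87.  83.]
pad_0 0.76 [255.  49. 225.  97.]
```

View pics/w6.png

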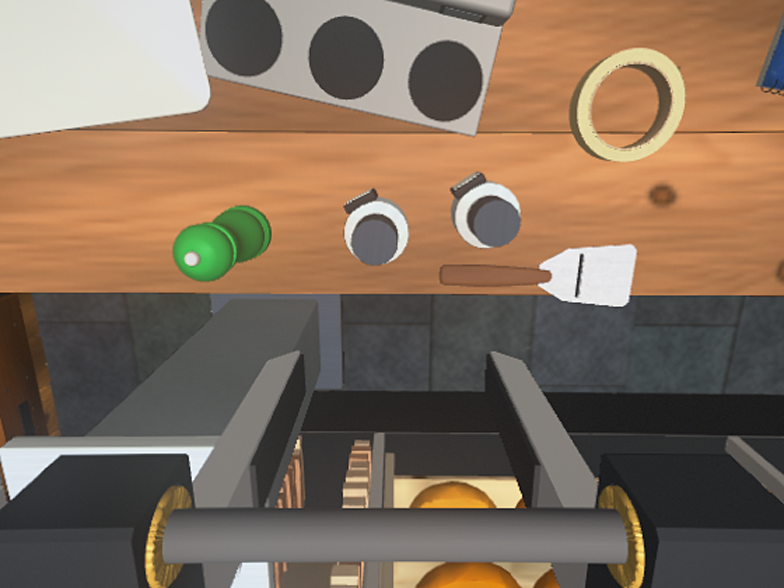

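```bash
python3 - <<'E'
from h import *
T=np.load('T.npy'); f=lambda p,z:ray('wrist',np.array(p)/1.4,z,T)[:,:2]
pads=f([(244,36),(346,57),(446,81)],6); print('pads',pads.round(1).tolist()); d=pads[0]-pads[2]; print('pad yaw',np.degrees(np.arctan2(d[1],d[0]))-90,np.hypot(*d))
top=f([(374.5,240),(493.5,221)],92); sh=f([(376,231.5),(487,214.5)],50); tag=f([(361,201),(468,184)],42)
print('top',top.round(1).tolist(),'shoulder',sh.round(1).tolist(),'tag',tag.round(1).tolist())
for i in(0,1):
    c=(top[i]+sh[i])/2; v=tag[i]-c; print(c,np.hypot(*v),np.degrees(np.arctan2(v[1],v[0])))
e=f([(346,211),(378,193),(453,192),(484,174)],42); 
for i in(0,2): v=e[i]-e[i+1]; print('edge yaw',np.degrees(np.arctan2(v[1],v[0]))-90)
plan((*((top[0]+sh[0])/2),120,20))
E
```

```text
pads [[612.3, -184.7], [595.0, -282.5], [574.0, -381.2]]
pad yaw -11.01631158096093 200.19992950869295
top [[430.5, -312.6], [448.4, -420.5]] shoulder [[431.3, -312.5], [448.6, -421.9]] tag [[460.3, -297.5], [477.3, -402.9]]
[ 430.89122345 -312.55509101] 33.0505818214519 27.157882549587963
[ 448.50550184 -421.17514984] 34.093916059933434 32.422055714318404
edge yaw 29.105596958397143
edge yaw 30.40160719788939
at [ 429.3 -328.3  372.9] 0.4 tilt 0.01
twist -0.1089 shift [0.138, -0.286, 5.058]
```

```bash
python3 -c "
from h import *
plan((431,-312.5,53,28))"; python3 -m jog '[[70,[0,0,0],-0.04],[70,[0,0,0],-0.04],[70,[0,0,0],-0.04],[70,[0,0,0],-0.033],[70,[0,0,0],0]]'
python3 -c "
from h import *
plan((431,-312.5,53,28))"
```

```text
at [ 429.3 -328.3  372.9] 0.4 tilt 0.01
twist -0.1533 shift [0.179, -0.264, 6.398]
clock: 30.3
eef_pos: [429.2, -328.2, 373.3]
eef_rot: [3.141, -0.0, 0.49]
wrist_force: [0.8, -0.1, -0.2]
finger_gap: 70.1
finger_force: 0.0
at [ 429.2 -328.2  373.3] 28.06 tilt 0.04
twist 0.0003 shift [0.179, -0.261, 6.407]
```

```bash
python3 -m jog '[[70,[0.18,-0.26,0.4],0],[70,[0,0,0.5],0],[70,[0,0,0.5],0],[70,[0,0,0.5],0],[70,[0,0,0.5],0],[70,[0,0,0.5],0],[70,[0,0,0.5],0],[70,[0,0,0.4],0],[70,[0,0,0.4],0],[70,[0,0,0],0]]'
cat >> h.py <<'E'
def top_fit(T,cxy):
    "dark neck-top centre near the expected canister position, wrist picture"
    im=camera('wrist'); e=proj('wrist',[(*cxy,92)],T)[0]; r=np.linalg.norm(proj('wrist',[(cxy[0],cxy[1]+22,92)],T)[0]-e)
    for g in regions_of('wrist','canister_0_mid')[:3]: print('det',round(g['conf'],2),np.round(g['rect']))
    g=cv2.medianBlur(cv2.cvtColor(im,cv2.COLOR_RGB2GRAY),5)
    c=cv2.HoughCircles(g,cv2.HOUGH_GRADIENT,1,20,param1=80,param2=15,minRadius=int(r*.85),maxRadius=int(r*1.15))
    print('expect',e.round(1),r.round(1))
    if c is not None:
        for k in sorted(c[0],key=lambda k:np.hypot(*(k[:2]-e)))[:3]: print(k.round(1),ray('wrist',[k[:2]],92,T)[0].round(1))
    return im
E
python3 - <<'E'
from h import *
T=tool(); plan((431,-312.5,53,28)); im=top_fit(T,(431,-312.5)); cv2.imwrite('pics/w7.png',im[:,:,::-1])
E
```

```text
clock: 31.3
eef_pos: [430.2, -312.2, 160.9]
eef_rot: [-3.138, 0.001, 0.484]
wrist_force: [0.2, 0.5, -0.0]
finger_gap: 69.9
finger_force: 0.0
at [ 430.2 -312.2  160.9] 27.76 tilt 0.21
twist -0.0014 shift [0.012, 0.012, 2.159]
det 0.95 [280. 204.  75. 102.]
expect [280.9 224.7] 30.3
[277.5 226.5  27.9] [ 428.6 -311.    92. ]
[284.5 206.5  32.2] [ 444.3 -308.4   92. ]
[395.5 174.5  32.2] [ 500.6 -365.6   92. ]
```

```bash
python3 -m jog '[[70,[0,0.01,0.4],0],[70,[0,0,0.4],0],[70,[0,0,0.4],0],[70,[0,0,0.4],0],[70,[0,0,0.3],0],[70,[0,0,0.2],0],[70,[0,0,0.06],0],[70,[0,0,0],0],[35,[0,0,0],0],[35,[0,0,0],0],[35,[0,0,0],0],[35,[0,0,0],0],[35,[0,0,0],0],[35,[0,0,0],0]]' 30
python3 -m jog '[[35,[0,0,0],0],[35,[0,0,-0.2],0],[35,[0,0,-0.3],0],[35,[0,0,-0.4],0],[35,[0,0,-0.3],0],[35,[0,0,0],0.04],[35,[0,0,0],0.04],[35,[0,0,0],0.04],[35,[0,0,0],0.04],[35,[0,0,0],0.04],[35,[0,0,0],0.017],[35,[0,0,0],0],[35,[0,0,0],0]]'
python3 -c "
from h import *
plan((594.5,-282.8,113,-11))"
```

```text
clock: 32.8
eef_pos: [431.0, -313.8, 55.2]
eef_rot: [-3.142, -0.0, 0.487]
wrist_force: [-1.5, 2.8, 6.3]
finger_gap: 43.6
finger_force: 30.0
clock: 34.1
eef_pos: [431.1, -314.0, 115.2]
eef_rot: [3.141, -0.0, -0.193]
wrist_force: [-0.7, 0.2, -1.6]
finger_gap: 43.7
finger_force: 30.0
at [ 431.1 -314.   115.2] -11.07 tilt 0.02
twist -0.0004 shift [3.090, -1.236, 0.044]
```

```bash
python3 -m jog '[[35,[0.2,-0.08,0],0],[35,[0.3,-0.12,0],0],[35,[0.3,-0.12,0],0],[35,[0.3,-0.12,0],0],[35,[0.3,-0.12,0],0],[35,[0.3,-0.12,0],0],[35,[0.3,-0.12,0],0],[35,[0.3,-0.12,0],0],[35,[0.3,-0.12,0],0],[35,[0.2,-0.08,0],0],[35,[0.2,-0.08,0],0],[35,[0.09,-0.04,0],0],[35,[0,0,0],0],[35,[0,0,0],0]]'
python3 - <<'E'
from h import *
plan((594.5,-282.8,66,-11)); T=tool()
im=camera('wrist'); cv2.imwrite('pics/w8.png',im[:,:,::-1])
print(proj('wrist',[(595,-282.5,6),(574,-381.2,6),(612.3,-184.7,6)]))
g=cv2.cvtColor(im,cv2.COLOR_RGB2GRAY); 
_,b=cv2.threshold(g,50,255,cv2.THRESH_BINARY_INV)
for c in cv2.findContours(b,cv2.RETR_EXTERNAL,cv2.CHAIN_APPROX_NONE)[0]:
    if 800<cv2.contourArea(c)<30000: print(cv2.boundingRect(c),cv2.contourArea(c))
E
```

```text
clock: 35.5
eef_pos: [594.3, -283.1, 114.9]
eef_rot: [-3.142, 0.0, -0.195]
wrist_force: [1.0, -1.3, -1.4]
finger_gap: 43.7
finger_force: 30.0
at [ 594.3 -283.1  114.9] -11.18 tilt 0.02
twist -0.0010 shift [0.002, -0.006, 0.977]
[[279.48174493 210.28894086]
 [400.85924242 212.02256827]
 [160.01209611 212.5286723 ]]
(55, 325, 135, 95) 5003.5
(374, 298, 186, 122) 6161.5
(266, 253, 116, 113) 830.0
(357, 170, 88, 84) 5317.0
(0, 0, 137, 21) 1682.5
```

Pad 2 appears at (401,212), exactly as predicted, so the pad estimate holds. Lowering.

```bash
python3 -m jog '[[35,[0,0,0.3],0],[35,[0,0,0.3],0],[35,[0,0,0.2],0],[35,[0,0,0.1],0],[35,[0,0,0.06],0],[35,[0,0,0.06],0],[35,[0,0,0.03],0],[35,[0,0,0],0]]'
```

```text
clock: 36.35
eef_pos: [594.7, -283.0, 62.5]
eef_rot: [3.142, -0.0, -0.195]
wrist_force: [-0.4, -0.3, -1.3]
finger_gap: 43.9
finger_force: 30.0
```

```bash
python3 -m jog '[[35,[0,0,0.02],0],[35,[0,0,0.02],0],[35,[0,0,0],0],[46,[0,0,0],0],[52,[0,0,0],0],[60,[0,0,0],0],[68,[0,0,0],0],[68,[0,0,0],0],[68,[0,0,-0.2],0],[68,[0,0,-0.4],0],[68,[0,0,-0.5],0],[68,[0,0,-0.5],0],[68,[0,0,-0.5],0],[68,[0,0,-0.3],0],[68,[0,0,0],0],[68,[0,0,0],0]]'
python3 - <<'E'
from h import *
T=tool(); plan(); im=top_fit(T,(594.5,-282.8)); 
# tag check: shoulder/tag by detector for pixels
print(proj('wrist',[(594.5,-282.8,56)],T))
cv2.imwrite('pics/w9.png',im[:,:,::-1])
im=camera('top')
for g in regions_of('top','canister_0_mid')[:3]: print(round(g['conf'],2),np.round(g['rect']),ray('top',[g['rect'][:2]],46).round())
E
```

```text
clock: 37.95
eef_pos: [594.4, -282.9, 179.6]
eef_rot: [-3.141, 0.001, -0.195]
wrist_force: [0.8, 0.7, -0.1]
finger_gap: 68.2
finger_force: 0.0
at [ 594.4 -282.9  179.6] -11.18 tilt 0.05
det 0.95 [283. 200.  77.  95.]
det 0.61 [280. 163. 346. 145.]
expect [280.3 218.6] 28.2
[281.5 209.5  26.7] [ 601.6 -285.2   92. ]
[273.5 188.5  29.2] [ 619.  -282.4   92. ]
[373.5 197.5  30.3] [ 597.4 -355.7   92. ]
[[280.406827   205.99957194]]
0.39 [187. 263.  29.  18.] [[404. 171.  46.]]
```

```bash
python3 - <<'E'
from h import *
im=cv2.imread('pics/w9.png')[:,:,::-1]; g=im.mean(2); T=tool()
for r in range(140,262,6): print(r,' '.join('%3d'%g[r,c] for c in range(228,342,6)))
for n,p in(('neck',(594.5,-282.8,98)),):
    a=[(p[0]+22*np.cos(t),p[1]+22*np.sin(t),p[2]) for t in np.linspace(0,2*np.pi,9)[:-1]]; print(proj('wrist',a,T).round(0).tolist())
    a=[(p[0]+33*np.cos(t),p[1]+33*np.sin(t),54) for t in np.linspace(0,2*np.pi,9)[:-1]]; print(proj('wrist',a,T).round(0).tolist())
E
```

```text
140  96  96  86  87  88  65  67  69  70  72  72  75  76  81  82  84  79  81  82
146 133 133 133 133 133 134 135 135 134 134 135 136 135 135 135 135 136 136 135
152 132 133 133 134 132 135 134 135 135 135 135 135 136 136 137 134 134 134 135
158 133 133 134 133 133 134  74 150 126 134 135 134  54 135 135 135 135 135 135
164 133 133 133 132 133  82  59  61  63  63  64  66  64 135 135 135 134 135 134
170 131 132 134 133  67  58  70  92 156 208 162  85  60  58 135 135 135 135 134
176 132 131 131 136  55 108 190 195 195 197 198 196 194 114  81 133 133 134 134
182 132 132 131  55 104 192 189 191 170 145 174 193 191 191 114 134 133 133 133
188 132 132 132  55 192 190 166  57  59  59  60  58 181 196 194 135 132 133 132
194 131 131 132  45 183 188  57  56  59  69  61  59  58 193 188 128 133 132 133
200 131 131 130 146 183  77  61  82  81  81  80  82  61 108 188 124 131 131 132
206 131 131 131 159 179  52  80  80  81  80  82  82  82  53 185 119 132 131 131
212 130 130 129 128 176  79  81  83  81  81  79  82  80  82 186 130 132 131 131
218 130 129 130 130 174  81  81  80  80  79  82  80  81  82 183 130 131 130 131
224 129 129 129 129 129  79  80  78  80  81  80  80  80  82 129 130 129 131 129
230 128 128 129 130 128  79  81  80  80  80  80  80  80  81 130 129 130 129 129
236  93  93  92  92  91  91  79  78  80  79  82  81  82  89  89  90  92  92  92
242  87  87  85  85  90  90  91  81  79  82  81  80  88  89  88  90  89  87  85
248  87  90  91  90  90  90  87  86  86  86  86  86  88  86  74 117 118 117 117
254  85  85  86  84  84  85  86  87  77  98 117 115 116 115 114 113 115 115 117
260  85  84  88  69 112 113 114 113 115 117 116 115 113 113 112 113 115 117 117
[[275.0, 193.0], [256.0, 205.0], [252.0, 226.0], [264.0, 243.0], [286.0, 247.0], [304.0, 236.0], [309.0, 216.0], [297.0, 198.0]]
[[273.0, 169.0], [249.0, 185.0], [244.0, 212.0], [260.0, 235.0], [288.0, 240.0], [311.0, 225.0], [318.0, 198.0], [302.0, 174.0]]
```

Canister 0 is centred on the middle pad: its top disc is at (281,220) against a predicted (280,220), and its tag at (280,164) points straight at the block. Next the second canister.

```bash
python3 -m jog '[[70,[0,0,0],-0.045],[70,[0,0,0],-0.045],[70,[0,0,0],-0.045],[70,[0,0,0],-0.045],[70,[0,0,0],-0.045],[70,[0,0,0],-0.009],[70,[0,0,0],0]]'
python3 -c "
from h import *
plan((448.5,-421.2,166,31))"
```

```text
clock: 38.85
eef_pos: [594.5, -283.0, 179.9]
eef_rot: [-3.141, 0.0, 0.538]
wrist_force: [0.1, 0.9, 0.8]
finger_gap: 70.1
finger_force: 0.0
at [ 594.5 -283.   179.9] 30.8 tilt 0.04
twist -0.0011 shift [-3.927, 0.866, 0.279]
```

```bash
python3 -m jog '[[70,[-0.4,0.09,0],0],[70,[-0.4,0.09,0],0],[70,[-0.4,0.09,0],0],[70,[-0.4,0.09,0],0],[70,[-0.4,0.09,0],0],[70,[-0.4,0.09,0],0],[70,[-0.4,0.09,0],0],[70,[-0.4,0.09,0],0],[70,[-0.4,0.09,0],0],[70,[-0.33,0.06,0.15],0],[70,[0,0,0.13],0],[70,[0,0,0],0]]'
python3 - <<'E'
from h import *
T=tool(); plan((448.5,-421.2,55,31)); im=top_fit(T,(448.5,-421.2)); g=im.mean(2)
for r in range(140,290,7): print(r,' '.join('%3d'%g[r,c] for c in range(218,346,7)))
c=(448.5,-421.2)
a=[(c[0]+22*np.cos(t),c[1]+22*np.sin(t),92) for t in np.linspace(0,2*np.pi,9)[:-1]]; print(proj('wrist',a,T).round(0).tolist())
u=np.array([np.cos(np.radians(31)),np.sin(np.radians(31))]);v=np.array([-u[1],u[0]])
print(proj('wrist',[(*(c+40*u+s*17*v),42) for s in(-1,1)],T))
E
```

```text
clock: 40.05
eef_pos: [447.9, -421.1, 165.0]
eef_rot: [-3.139, 0.0, 0.538]
wrist_force: [0.0, 0.1, 0.3]
finger_gap: 69.6
finger_force: 0.0
at [ 447.9 -421.1  165. ] 30.85 tilt 0.12
twist -0.0008 shift [0.009, 0.009, 2.199]
expect [280.6 223.1] 29.9
[281.5 224.5  28.8] [ 447.9 -422.3   92. ]
[465.5 169.5  32.3] [ 548.8 -511.8   92. ]
[ 9.5 77.5 33.4] [ 443.8 -220.7   92. ]
140 120 122 127 127 124 125 126 130 128 134 137 133 136 136 138 138 136 132 132
147 121 120 120 125 128 128 127 122 129 128 130 136 135 134 134 137 138 139 133
154 120 121 121 121 124 128 129 134 130 127 131 129 132 136 131 132 132 136 140
161 120 119 120 123 124 123 132 130 137 145 131 158 134 131 133 131 129 131 132
168 120 119 118 119 122 125  75  70  69  70  71  72 139 141 137 137 134 130 127
175 113 116 119 121 116 120 108 188 219 217 218 206 121 140 142 142 142 138 135
182 114 112 114 113 120 100 208 211 215 216 217 213 213 122 137 139 142 142 142
189 113 111 112 115 114 205 209 179  57  65  60 182 213 219 127 131 136 139 140
196 115 118 113 112 145 209 153  63  62  64  65  65 151 214 202 131 125 129 133
203 1
[... 522 characters left out ...]
  90  93 111 112 121 120 118 117
252  82  91  92  91  89  86  68 107  94  89  97 111 109 112 115 112 117 122 119
259 105 106  87  92  92  92  90  84  96 106 110 112 112 110 111 111 116 113 120
266  66  61 107  95  89  91  94  93  91  78 108 110 113 113 113 114 111 112 117
273  67  71  67  63 108  94  91  94  95  95  91  66 107 116 115 113 115 115 114
280  65  72  69  63  70  77 111  95  91  94  95  96  86 214 213 207 214 217 220
287  66  68  64  64  61  64  62 108 110 115  91  96  97  94 215 212 216 211 216
[[296.0, 198.0], [273.0, 195.0], [255.0, 208.0], [252.0, 230.0], [266.0, 247.0], [288.0, 250.0], [306.0, 237.0], [310.0, 216.0]]
[[301.00276417 158.69169338]
 [260.35475119 158.75874134]]
```

```bash
python3 -m jog '[[70,[0,0.01,0.4],0],[70,[0,0,0.4],0],[70,[0,0,0.4],0],[70,[0,0,0.4],0],[70,[0,0,0.3],0],[70,[0,0,0.2],0],[70,[0,0,0.1],0],[70,[0,0,0],0],[35,[0,0,0],0],[35,[0,0,0],0],[35,[0,0,0],0],[35,[0,0,0],0],[35,[0,0,0],0],[35,[0,0,0],0]]' 30
python3 -m jog '[[35,[0,0,0],0],[35,[0,0,-0.2],0],[35,[0,0,-0.3],0],[35,[0,0,-0.4],0],[35,[0,0,-0.3],0],[35,[0,0,0],0.04],[35,[0,0,0],0.04],[35,[0,0,0],0.04],[35,[0,0,0],0.04],[35,[0,0,0],0.04],[35,[0,0,0],0.036],[35,[0,0,0],0],[35,[0,0,0],0]]'
python3 -c "
from h import *
plan((574.5,-381.2,113,-11))"
```

```text
clock: 41.55
eef_pos: [448.8, -421.8, 56.8]
eef_rot: [3.141, -0.0, 0.54]
wrist_force: [-2.0, 2.5, 4.9]
finger_gap: 43.7
finger_force: 30.0
clock: 42.85
eef_pos: [448.8, -421.8, 116.9]
eef_rot: [3.141, -0.0, -0.198]
wrist_force: [-0.2, -0.4, -2.9]
finger_gap: 43.4
finger_force: 30.0
at [ 448.8 -421.8  116.9] -11.34 tilt 0.02
twist -0.0019 shift [2.314, -1.278, 0.079]
```

```bash
python3 -m jog '[[35,[0.15,-0.08,0],0],[35,[0.25,-0.14,0],0],[35,[0.25,-0.14,0],0],[35,[0.25,-0.14,0],0],[35,[0.25,-0.14,0],0],[35,[0.25,-0.14,0],0],[35,[0.25,-0.14,0],0],[35,[0.25,-0.14,0],0],[35,[0.2,-0.11,0],0],[35,[0.15,-0.08,0],0],[35,[0.06,-0.03,0],0],[35,[0,0,0.3],0],[35,[0,0,0.3],0],[35,[0,0,0.2],0],[35,[0,0,0.1],0],[35,[0,0,0.06],0],[35,[0,0,0.04],0],[35,[0,0,0],0]]'
python3 -c "
from h import *
plan((574.5,-381.2,63,-11))"
```

```text
clock: 44.65
eef_pos: [574.7, -382.3, 66.6]
eef_rot: [3.141, -0.0, -0.201]
wrist_force: [-0.6, 0.1, -2.2]
finger_gap: 43.8
finger_force: 30.0
at [ 574.7 -382.3   66.6] -11.54 tilt 0.02
twist -0.0030 shift [-0.008, -0.020, 0.072]
```

```bash
python3 -m jog '[[35,[0,-0.02,0.03],0],[35,[0,0,0.02],0],[35,[0,0,0.02],0],[35,[0,0,0],0],[46,[0,0,0],0],[52,[0,0,0],0],[60,[0,0,0],0],[68,[0,0,0],0],[68,[0,0,0],0],[68,[0,0,-0.2],0],[68,[0,0,-0.4],0],[68,[0,0,-0.5],0],[68,[0,0,-0.5],0],[68,[0,0,-0.5],0],[68,[0,0,-0.5],0],[68,[0,0,-0.5],0],[68,[0,0,-0.5],0],[68,[0,0,0],0],[68,[0,0,0],0]]'
python3 - <<'E'
from h import *
T=tool(); plan(); w=camera('wrist')
for g in regions_of('wrist','canister_0_mid')[:4]: print('det',round(g['conf'],2),np.round(g['rect']))
for c in((594.5,-282.8),(574,-381.2)): print(proj('wrist',[(*c,98),(*c,6)],T).round(1).tolist())
s=camera('scene')[100:330,120:460];t=camera('top')[110:300,60:460]
m=np.zeros((600,800,3),np.uint8); m[:315,:420]=cv2.resize(w,(420,315)); m[:257,420:800]=cv2.resize(s,(380,257),interpolation=cv2.INTER_CUBIC); m[315:600,0:600]=cv2.resize(t,(600,285),interpolation=cv2.INTER_CUBIC)
cv2.imwrite('pics/m4.png',m[:,:,::-1])
E
```

```text
clock: 46.55
eef_pos: [574.9, -381.2, 243.2]
eef_rot: [3.141, -0.001, -0.201]
wrist_force: [0.2, 0.5, -0.4]
finger_gap: 67.7
finger_force: 0.0
at [ 574.9 -381.2  243.2] -11.54 tilt 0.04
det 0.73 [189. 183.  71.  77.]
[[172.3, 200.3], [195.1, 180.2]]
[[280.7, 200.9], [280.9, 180.7]]
```

View pics/m4.png

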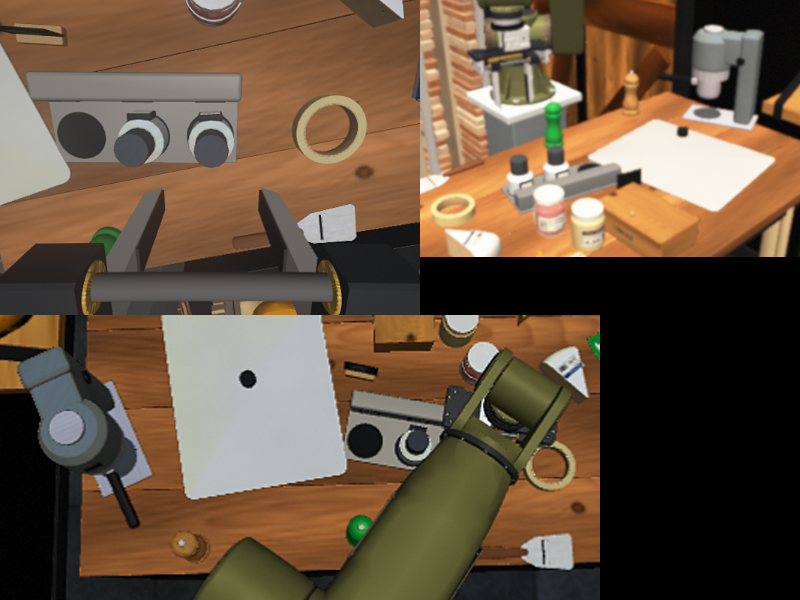

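The wrist view shows both canisters on pads 1 and 2 with tags facing the block, and the cup and mill are in place. Canister 0's top sits about 5 px right of where I expect it, so I'm measuring it.

```bash
python3 - <<'E'
from h import *
T=tool(); 
for c in((594.5,-282.8),(574,-381.2)):
    im=top_fit(T,c); e=proj('wrist',[(*c,98)],T)[0].astype(int); hsv=cv2.cvtColor(im,cv2.COLOR_RGB2HSV); x0,y0=e[0]-50,e[1]-75
    g=im[y0:y0+115,x0:x0+110].mean(2)
    w=(g>165).astype(np.uint8); n,l,s,ct=cv2.connectedComponentsWithStats(w); k=1+np.argmax(s[1:,4]); print('white',s[k][:4]+[x0,y0,0,0],'exp shoulder c',proj('wrist',[(*c,56)],T)[0].round(1))
    t=(g<75).astype(np.uint8); n,l,s,ct=cv2.connectedComponentsWithStats(t)
    for k in range(1,n):
        if s[k][4]>40:
            pts=np.argwhere(l==k)[:,::-1].astype(np.float32); print('dark',s[k][:5]+[x0,y0,0,0,0],cv2.minAreaRect(pts))
    u=np.array([np.cos(np.radians(-11)),np.sin(np.radians(-11))])
    print('exp tag',proj('wrist',[(*(c+38*u),48)],T).round(1))
    cv2.imwrite('pics/c%d.png'%c[0],im[:,:,::-1])
E
```

```text
det 0.67 [188. 183.  74.  79.]
expect [174.  198.5] 23.1
[176.5 196.5  25.4] [ 595.8 -285.7   92. ]
[281.5 192.5  21.6] [ 580.1 -382.9   92. ]
[143.5 326.5  25.4] [ 467.6 -212.8   92. ]
white [158 159  60  58] exp shoulder c [183.9 189.6]
dark [162 134  42   2  43] ((60.49999237060547, 9.499999046325684), (40.99999237060547, 0.9999998807907104), 0.0)
dark [169 147  58  59 455] ((79.56449890136719, 43.2408561706543), (70.6744384765625, 35.1783332824707), 44.35625457763672)
dark [122 154  19  56 752] ((9.0, 56.5), (55.0, 18.0), 90.0)
dark [155 170  52  52 562] ((63.155372619628906, 65.84269714355469), (46.993316650390625, 40.26112747192383), 50.35582733154297)
exp tag [[182.7 151.6]]
det 0.83 [188. 187.  72.  79.]
expect [281. 199.] 23.2
[281.5 200.5  23.1] [ 572.5 -381.3   92. ]
[273.5 176.5  24.3] [ 596.4 -378.7   92. ]
[183.5 192.5  22.9] [ 598.3 -293.1   92. ]
white [252 161  60  47] exp shoulder c [281.1 190.1]
dark [250 148  62  40 467] ((47.08192825317383, 40.11086654663086), (35.111698150634766, 61.95227813720703), 81.6070785522461)
dark [261 172  43  26 323] ((51.90562438964844, 58.49101257324219), (42.56928253173828, 23.086015701293945), 5.440331935882568)
exp tag [[280.8 152.3]]
```

Canister 0 is about 4 mm off centre with its tag aligned, and canister 1 about 1 mm off. Both are within the 15 mm limit, so I'm handing in.

```bash
python3 -c "
from cell import *
print(sign_off())"
```

```text
the job is handed in; nothing more can be done
None
```

I handed the job in at about 47 s on the robot's clock, and `sign_off()` gave no verdict. The mill stands upright clear of the machine, the cup hangs locked in the collar with its handle to the front, and both canisters present stand on their own pads with tags facing the reader, about 4 mm and 1 mm off centre.

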